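# Prime the yellow feed doser: two turns of the crank

### The arm

A 6-joint arm with a two-finger parallel gripper is mounted at the origin on the work surface. World frame = base frame: x ahead of the robot, y to its left, z up, the work surface at z = 0. Lengths are in m, angles in rad, forces in N, time in s.
With the tool pointing down it reaches from about 0.4 to 0.825 m from the base axis. Payload 7 kg.
Tool frame: the origin (TCP) lies between the finger pads; the fingertips stand 11 mm ahead of it and the grasp point (between the pads) lies 8 mm behind it (arm.tips_ahead is the distance from the TCP to the fingertips, in m); z points along the fingers, x is the direction in which the jaws open and shut, and the axes are right-handed (so a half turn about z gives the same grasp; the last joint's range is limited). The gripper opens to 88 mm and grips with 3 to 60 N. Pads are 19 mm wide; open, the fingers measure 130 mm over their backs; the gripper's body (78 mm by 193 mm) begins 47 mm behind the grasp point.
Start: joints at [1.388, 0.359, 0.012, 0, -1.224, -0.288], TCP at [0.306, 0.602, 0.215] pointing down, gripper open.
Joint ranges: [-3.07, 3.07], [-1.43, 2.12], [-1.02, 1.25], [-3.03, 1.67], [-3.05, -0], [-3.03, 3.03]. Speed limits (rad/s): [2.39, 2.39, 3.01, 3.14, 3.14, 3.14].

### API

Orientations are given as [roll, pitch, yaw] about the fixed x, y, z axes, in that order (R = Rz(yaw) Ry(pitch) Rx(roll)).
In Python, from station import arm, optics, finder gives the robot as it stands. The module is installed in compiled form; this text tells all that it offers.
- The arm moves only by the tool apply_moves, never from a script. Its argument "increments" is one flat list of numbers, 6 for each row, row after row: the shift along the world's x, y, z in m, then the turn, a rotation vector about the world's x, y, z in rad. In form: [tx, ty, tz, rx, ry, rz, tx, ty, tz, rx, ry, rz, ...]. A call has 1 to 20 rows; each row shifts and turns the pose as measured when the row begins; what a row does not reach is not made up. A row lasts 1/12 s, in which the tool goes at most 41.7 mm and 7.16 degrees, less where a joint would pass 70% of its speed; a pose out of reach is approached as far as the arm can. A call with a gripper value outside its range is refused whole. "hand" is the closure, from 0 (fully open) to 1 (shut), set as the call begins (left out, the last holds). The fingers move at their own pace and stop on an object; "force" is the grip in N (left out, the last holds). Time passes only in rows, so rows that do not move let the fingers close. It gives the time, the measured TCP pose, the force and the opening at its end, in the units of the state.
- arm.get_state(): the state, without advancing time (a new reading comes with each control period).
- optics.grab_frame(name): name is "scene" or "top" or "wrist"; returns the picture (480x640x3 uint8, red, green, blue); there is no depth.
- optics.camera_model(name): a dict with "fx", "fy", "cx", "cy" (pixels), "world_to_cam" (4x4, takes a point from world to camera coordinates); the wrist camera has in their place "T_tool_cam" (4x4, takes a point from camera to tool coordinates, whose origin is the TCP and whose axes are the tool frame's). Camera axes: x right, y up, looking along -z (the intrinsics and any distortion apply to the point x, -y, -z); pixel columns grow to the right and rows downward; lengths in m; the calibration is good to about 2 mm. The wrist camera is an equidistant fisheye: a pixel r from the principal point sees the ray r / f radians off the axis. A picture is of the moment at which its call begins: read the wrist's pose just before it. camera_model takes no time and is no camera call.
- arm.job_done(): hands the job in, once; it reports no verdict.
Trained networks look in the newest picture that a camera, given by its name, has taken for a name from the list of things; names that differ only in an ending like _2 or _b are one class to them, and where a whole thing is asked for, a point or a joint stands for the part that bears it (a point fixed in the world has none). Each returns a list of dicts, best first, with "conf" (0 to 1); they miss things now and then, are a little off and sometimes report something else, mostly with a low value. They report only what shows in the picture. A call takes as long as a camera call.
- finder.find_in(camera, name): "box" ([left, top, right, bottom] in pixels, round what is visible of it).
- finder.landmark_of(camera, name): "point" ([column, row] in pixels: a listed point, or the origin of a listed thing).
The state is a dict: "t": time; "q": joint angles; "qd": joint speeds; "joint_efforts": joint torques, N m; "eef_pos": TCP position; "ee_rot": TCP orientation; "force": force on the tool from outside, world axes, zero at the start; "moment": the same for the moment, N m; "width": finger opening in m.
Only numpy, scipy, OpenCV 4.12 (cv2) and the standard library are available. Lean on these libraries where they do the work, as an engineer would, in place of code of your own. Each camera call takes 0.05 s, during which the arm holds its last target. There are 200 camera calls.

### The job

The yellow feed doser has to be primed before the next sample is weighed: turn the crank on its top exactly two full turns clockwise (seen from above), so that the handle finishes where it started, then let go. There is no counter on it, so count as you go; leave the crank of the blue doser where it is.

Things in the scene. Friction and masses are not known exactly. Their poses are not given: they have to be found in the camera images.
- yellow_handle (a point): Middle of the yellow doser's crank handle: upright black cylinder, 24 mm diameter, 155 to 205 mm above the table (this point at 182), on the end of a steel arm (top at 154 mm; the hub reaches 156). It spins freely on its pin: pinch it with a fixed gripper heading and carry it round a level circle of 60 mm radius about yellow_axis. x points outward along the arm, z up.
- yellow_axis (a point): On the vertical turning axis of the yellow doser's crank, at its lid's top, 140 mm above the table. The doser is fixed to the bench: steel foot, aluminium body, yellow hopper 128 mm across, yellow lid 134 mm across. Only the crank rises above the lid. A chute and white dish stick out low (under 65 mm) to 155 mm along the doser's -x side.
- yellow_crank (a joint): Angle of the yellow crank in rad; grows as it is turned clockwise seen from above, without wrapping (one turn = 6.283). Starts anywhere from -2.5 to 2.5; no stops within four turns clockwise or one turn back. Light, even drag of about 1 to 3 N at the handle; it stays where it is left.
- blue_handle (a point): The same point (182 mm above the table) on the crank handle of the blue doser, a bystander identical to the yellow one but for its blue hopper and lid. The two stand side by side, either way round, their axes at least 250 mm apart. Its crank is to be left alone.

How it is judged:
At the end, for the whole second after the job is handed in: The yellow crank has made exactly two full turns clockwise: its joint value lies between 9.67 and 15.46 (two turns on from any start) and its handle is back within 20 mm (about 19 degrees) of where it started, released and at rest; the blue handle is within 20 mm of where it was (value of joint yellow_crank between 9.666 and 15.466 rad and distance of each of yellow_handle, blue_handle from where it was at the start of the episode below 0.02 m and velocity of joint yellow_crank between -0.05 and 0.05 rad/s); the robot touches nothing.
It fails at once if the crank of the blue doser is turned (its handle moves more than 20 mm) (distance of blue_handle from where it was at the start of the episode above 0.02 m).
It also fails if it takes over 64 s, if anything falls off the work surface, if the arm or the gripper's body presses on something with over 40 N, if the wrist force passes 120 N, or if a joint passes its speed limit or range.

## Working session

There is one attempt and no reset: what is moved stays moved. The work goes in short steps, Python scripts to look and compute and a tool call to move; the robot and the scene stay as the last step left them, time stands still between calls to the robot, and variables do not carry over. Pictures are saved under pics/ and viewed, about 8 in all and at most 12, crops included, and the job is handed in when it is done.

Besides the shell and the picture viewer there is one more tool, called after "Call:" by a JSON object that holds its "fn" and its "kwargs", one argument or row to a line. apply_moves: Moves the arm, as the interface text tells. Its arguments: {"type":"object","properties":{"increments":{"type":"array"},"hand":{"type":"number"},"force":{"type":"number"}},"required":["increments"]}

```bash
mkdir -p pics
cat > h.py <<'E'
import numpy as np, cv2
from station import arm, optics, finder
def ray(name,px):
    m=optics.camera_model(name); W=np.linalg.inv(np.array(m["world_to_cam"]))
    d=np.array([(px[0]-m["cx"])/m["fx"],-(px[1]-m["cy"])/m["fy"],-1])
    return W[:3,3],W[:3,:3]@d
def atz(name,px,z):
    o,d=ray(name,px); return o+d*(z-o[2])/d[2]
def tri(p1,p2,n1="scene",n2="top"):
    o1,d1=ray(n1,p1);o2,d2=ray(n2,p2)
    s=np.linalg.lstsq(np.c_[d1,-d2],o2-o1,rcond=None)[0]
    a,b=o1+d1*s[0],o2+d2*s[1]; return (a+b)/2,np.linalg.norm(a-b)
E
python3 - <<'E'
from h import *
Z={"yellow_handle":.182,"yellow_axis":.14,"blue_handle":.182}
print(optics.camera_model("top").keys())
for c in("scene","top"):
    im=optics.grab_frame(c); cv2.imwrite(f"pics/{c}0.png",im[:,:,::-1])
    for n in Z:
        for r in finder.landmark_of(c,n)[:3]: print(c,n,np.round(r["point"]),round(r["conf"],2),np.round(atz(c,r["point"],Z[n]),3))
E
```

```text
dict_keys(['fx', 'fy', 'cx', 'cy', 'world_to_cam'])
scene yellow_handle [141. 331.] 0.84 [ 0.571 -0.276  0.182]
scene yellow_axis [197. 341.] 0.6 [ 0.593 -0.22   0.14 ]
scene blue_handle [391. 197.] 0.79 [0.579 0.167 0.182]
top yellow_handle [500. 259.] 0.82 [ 0.568 -0.272  0.182]
top yellow_axis [458. 243.] 0.85 [ 0.596 -0.222  0.14 ]
top blue_handle [214. 240.] 0.67 [0.585 0.161 0.182]
top blue_handle [503. 260.] 0.6 [ 0.566 -0.277  0.182]
```

View pics/scene0.png

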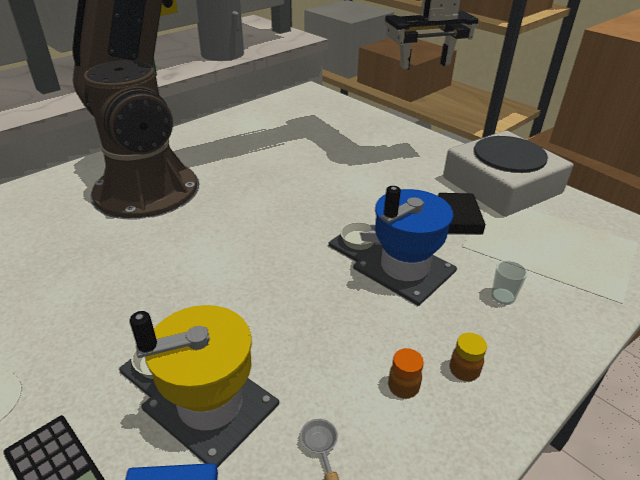

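View pics/top0.png

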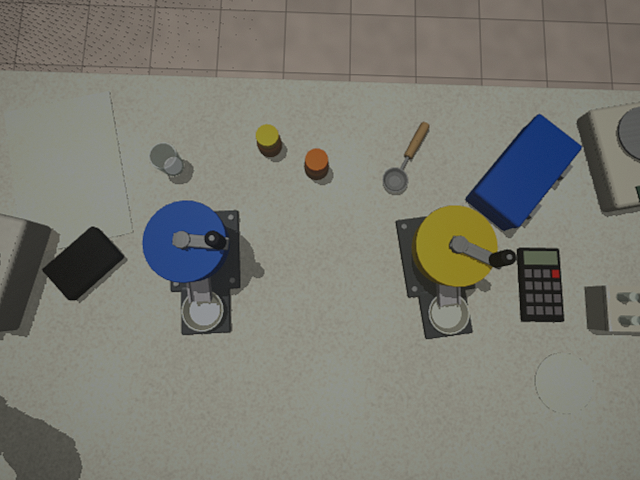

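Scene: the yellow crank has its handle at (141,331) and hub at (198,336); the blue one is behind it. Top: yellow handle is at (502,258), hub at (458,243). Both cameras agree to about 5 mm, and the handle–axis radius is about 59 mm, as it should be. Next I lift and carry across, above everything, turning the wrist along with joint 1.

Call:
{"fn": "apply_moves", "kwargs": {
  "increments": [0.01,0,0.03,0,0,0,0.01,0,0.03,0,0,0,0.015,-0.01,0.03,0,0,-0.1,0.015,-0.03,0.02,0,0,-0.1,0.015,-0.035,0.01,0,0,-0.1,0.015,-0.035,0,0,0,-0.1,0.015,-0.035,0,0,0,-0.1,0.015,-0.035,0,0,0,-0.1,0.015,-0.035,0,0,0,-0.1,0.015,-0.035,0,0,0,-0.1,0.015,-0.035,0,0,0,-0.1,0.015,-0.035,0,0,0,-0.1,0.015,-0.035,0,0,0,-0.1,0.015,-0.035,0,0,0,-0.1,0.01,-0.035,0,0,0,-0.1,0.01,-0.035,0,0,0,-0.1,0.01,-0.035,0,0,0,-0.1,0,-0.035,0,0,0,-0.1,0,-0.035,0,0,0,-0.1,0,-0.035,0,0,0,0],
  "hand": 0,
  "force": 30
}}

```text
t: 2.07
eef_pos: [0.5389, -0.0234, 0.3385]
ee_rot: [3.135, -0.001, 2.465]
force: [1.2, -0.4, 0.1]
width: 0.0875
```

Call:
{"fn": "apply_moves", "kwargs": {
  "increments": [0.005,-0.035,0,0,0,0,0.005,-0.035,0,0,0,0,0.005,-0.035,0,0,0,0,0.005,-0.035,-0.005,0,0,0,0.005,-0.035,-0.005,0,0,0,0.005,-0.035,-0.005,0,0,0,0.005,-0.02,-0.005,0,0,0,0,0,0,0,0,0]
}}

```text
t: 2.73
eef_pos: [0.5719, -0.2714, 0.3195]
ee_rot: [3.132, 0.003, 2.459]
force: [-0.3, 0.4, -1.3]
width: 0.0876
```

```bash
cat >> h.py <<'E'
from scipy.spatial.transform import Rotation as Ro
def wray(px,st):
    m=optics.camera_model("wrist"); T=np.array(m["T_tool_cam"])
    v=np.array([(px[0]-m["cx"])/m["fx"],(px[1]-m["cy"])/m["fy"]]); th=np.hypot(*v); u=v/max(th,1e-9)
    d=np.array([np.sin(th)*u[0],-np.sin(th)*u[1],-np.cos(th)])
    R=Ro.from_euler("xyz",st["ee_rot"]).as_matrix()
    return np.array(st["eef_pos"])+R@T[:3,3], R@T[:3,:3]@d
def wat(px,st,z):
    o,d=wray(px,st); return o+d*(z-o[2])/d[2]
E
python3 - <<'E'
from h import *
st=arm.get_state(); im=optics.grab_frame("wrist"); cv2.imwrite("pics/w1.png",im[:,:,::-1])
print(st["t"],np.round(st["eef_pos"],4),np.round(st["ee_rot"],3),np.round(st["q"],2))
for n,z in(("yellow_handle",.182),("yellow_axis",.14)):
    for r in finder.landmark_of("wrist",n)[:2]: print(n,np.round(r["point"],1),round(r["conf"],2),np.round(wat(r["point"],st,z),4))
E
```

```text
2.7333 [ 0.5719 -0.2714  0.3195] [3.132e+00 3.000e-03 2.459e+00] [-0.14  0.24  0.08 -0.01 -1.41 -0.54]
yellow_handle [326.8 223.9] 0.78 [ 0.5682 -0.2757  0.182 ]
yellow_axis [336.5 273.6] 0.63 [ 0.5992 -0.2219  0.14  ]
```

View pics/w1.png

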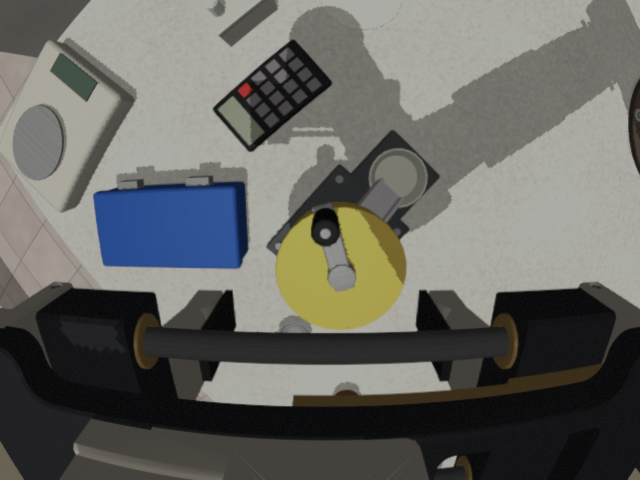

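Wrist view: the crank handle is at (326,228), the hub at (342,277) and the lid is round; the fingers are clear of it. Averages are axis (0.596,-0.2215) and handle (0.569,-0.275), giving a radius of 60 mm. I descend and grasp.

Call:
{"fn": "apply_moves", "kwargs": {
  "increments": [-0.003,-0.004,-0.025,0,0,0,0,0,-0.03,0,0,0,0,0,-0.03,0,0,0,0,0,-0.03,0,0,0,0,0,-0.02,0,0,0,0,0,0,0,0,0]
}}

```text
t: 3.38
eef_pos: [0.571, -0.2649, 0.1895]
ee_rot: [3.124, 0.017, 2.47]
force: [-0.4, 0.1, -0.8]
width: 0.0877
```

```bash
cat >> h.py <<'E'
RD=Ro.from_euler("xyz",[np.pi,0,2.46])
def err(target):
    st=arm.get_state(); R=Ro.from_euler("xyz",st["ee_rot"])
    print("pos err",np.round(np.array(target)-st["eef_pos"],4),"rot",np.round((RD*R.inv()).as_rotvec(),3),"F",np.round(st["force"],1),"w",round(st["width"],4))
E
python3 -c "
from h import *
err([.569,-.275,.178])"
```

```text
pos err [-0.002  -0.0101 -0.0115] rot [-0.003  0.024 -0.01 ] F [-0.4  0.1 -0.8] w 0.0877
```

Call:
{"fn": "apply_moves", "kwargs": {
  "increments": [-0.002,-0.01,0,-0.003,0.024,-0.01,0,0,-0.011,0,0,0,0,0,0,0,0,0]
}}

```text
t: 3.63
eef_pos: [0.5701, -0.2716, 0.1814]
ee_rot: [3.14, 0.002, 2.465]
force: [-0.9, 0.4, -0.2]
width: 0.0877
```

```bash
python3 -c "
from h import *
err([.569,-.275,.178])
st=arm.get_state(); im=optics.grab_frame('wrist'); cv2.imwrite('pics/w2.png',im[:,:,::-1])"
```

```text
pos err [-0.0011 -0.0034 -0.0034] rot [ 0.     0.003 -0.005] F [-0.9  0.4 -0.2] w 0.0877
```

View pics/w2.png

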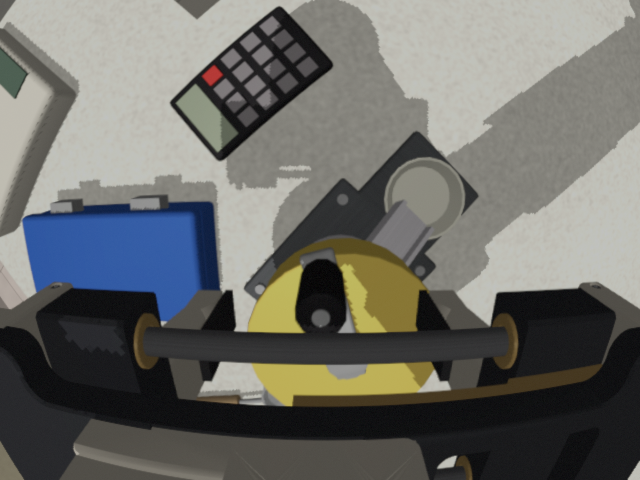

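The handle (320,300) stands between the jaws. I take out the remaining offset and then close.

Call:
{"fn": "apply_moves", "kwargs": {
  "increments": [-0.001,-0.004,-0.004,0,0,-0.005,0,0,0,0,0,0]
}}

```text
t: 3.85
eef_pos: [0.5712, -0.2755, 0.1812]
ee_rot: [3.138, 0.008, 2.462]
force: [-0.1, 0.1, -0.3]
width: 0.0876
```

Call:
{"fn": "apply_moves", "kwargs": {
  "increments": [0,0,0,0,0,0,0,0,0,0,0,0,0,0,0,0,0,0,0,0,0,0,0,0,0,0,0,0,0,0,0,0,0,0,0,0],
  "hand": 1,
  "force": 20
}}

```text
t: 4.35
eef_pos: [0.5719, -0.2757, 0.1838]
ee_rot: [3.136, 0.012, 2.462]
force: [0.4, -0.3, -0.2]
width: 0.0531
```

Call:
{"fn": "apply_moves", "kwargs": {
  "increments": [-0.001,0,-0.004,0,0.015,0,0,0,-0.001,0,0,0,0,0,-0.001,0,0,0,0,0,0,0,0,0,0,0,0,0,0,0,0,0,0,0,0,0,0,0,0,0,0,0]
}}

```text
t: 4.93
eef_pos: [0.5706, -0.2756, 0.1769]
ee_rot: [-3.136, -0.002, 2.462]
force: [-0.2, 1.1, -0.0]
width: 0.0231
```

```bash
python3 -c "
from h import *
err([.569,-.275,.178])"
```

```text
pos err [-0.0016  0.0006  0.0011] rot [ 0.003 -0.005 -0.002] F [-0.2  1.1 -0. ] w 0.0231
```

Gripped, opening 23 mm. The first quarter turn tests the tracking.

```bash
cat >> h.py <<'E'
AX=np.array([.596,-.2215]); RAD=.06; TH0=np.arctan2(-.2756+.2215,.5706-.596)
def plan(n,step_deg,gain=1.0,last=None,pr=True):
    """measured state, then n rows clockwise from the actual angle along the circle, first row removing radial/z error"""
    st=arm.get_state(); p=np.array(st["eef_pos"]); a=np.arctan2(*(p[:2]-AX)[::-1])
    R=Ro.from_euler("xyz",st["ee_rot"]); rv=(RD*R.inv()).as_rotvec()
    print("t",round(st["t"],2),"r",round(np.hypot(*(p[:2]-AX)),4),"cw deg from start (mod 360)",round(np.degrees(TH0-a)%360,1),"z",round(p[2],4),"F",np.round(st["force"],1),"w",round(st["width"],4),"rv",np.round(rv,3),"q",np.round(st["q"],2))
    rows=[]; cur=p[:2]
    for k in range(1,n+1):
        b=a-np.radians(step_deg*k); nx=AX+RAD*np.array([np.cos(b),np.sin(b)])
        d=(nx-cur)*gain; cur=nx
        rows+=[*d,(.178-p[2]) if k==1 else 0,*(rv if k==1 else [0,0,0])]
    print([float(round(x,4))+0 for x in rows])
E
python3 -c "
from h import *
plan(6,15)"
```

```text
t 4.93 r 0.0597 cw deg from start (mod 360) 360.0 z 0.1769 F [-0.2  1.1 -0. ] w 0.0231 rv [ 0.003 -0.005 -0.002] q [-0.14  0.32 -0.14  0.   -1.12 -0.54]
[-0.0133, 0.0082, 0.0011, 0.003, -0.005, -0.0021, -0.0106, 0.0116, 0.0, 0.0, 0.0, 0.0, -0.0072, 0.0139, 0.0, 0.0, 0.0, 0.0, -0.0034, 0.0153, 0.0, 0.0, 0.0, 0.0, 0.0007, 0.0156, 0.0, 0.0, 0.0, 0.0, 0.0047, 0.0149, 0.0, 0.0, 0.0, 0.0]
```

Call:
{"fn": "apply_moves", "kwargs": {
  "increments": [-0.013,0.008,0.001,0.003,-0.005,-0.002,-0.0105,0.0115,0,0,0,0,-0.007,0.014,0,0,0,0,-0.0035,0.0155,0,0,0,0,0.0005,0.0155,0,0,0,0,0.0045,0.015,0,0,0,0]
}}

```text
t: 5.43
eef_pos: [0.5374, -0.2003, 0.1769]
ee_rot: [-3.135, 0.0, 2.455]
force: [2.0, -3.8, -3.6]
width: 0.0235
```

```bash
python3 -c "
from h import *
plan(10,15)"
```

```text
t 5.43 r 0.0624 cw deg from start (mod 360) 84.8 z 0.1769 F [ 2.  -3.8 -3.6] w 0.0235 rv [ 0.006 -0.004  0.005] q [-0.01  0.22 -0.27  0.01 -1.08 -0.68]
[0.0094, 0.0131, 0.0011, 0.0056, -0.004, 0.0052, 0.0106, 0.0116, 0.0, 0.0, 0.0, 0.0, 0.0132, 0.0084, 0.0, 0.0, 0.0, 0.0, 0.0149, 0.0047, 0.0, 0.0, 0.0, 0.0, 0.0156, 0.0007, 0.0, 0.0, 0.0, 0.0, 0.0153, -0.0034, 0.0, 0.0, 0.0, 0.0, 0.0139, -0.0072, 0.0, 0.0, 0.0, 0.0, 0.0116, -0.0106, 0.0, 0.0, 0.0, 0.0, 0.0084, -0.0132, 0.0, 0.0, 0.0, 0.0, 0.0047, -0.0149, 0.0, 0.0, 0.0, 0.0]
```

Call:
{"fn": "apply_moves", "kwargs": {
  "increments": [0.0095,0.013,0.001,0.006,-0.004,0.005,0.0105,0.0115,0,0,0,0,0.013,0.0085,0,0,0,0,0.015,0.0045,0,0,0,0,0.0155,0.0005,0,0,0,0,0.0155,-0.0035,0,0,0,0,0.014,-0.007,0,0,0,0,0.0115,-0.0105,0,0,0,0]
}}

```text
t: 6.1
eef_pos: [0.6426, -0.1838, 0.1766]
ee_rot: [-3.123, -0.008, 2.463]
force: [-11.4, -6.2, 4.8]
width: 0.0232
```

```bash
python3 -c "
from h import *
plan(10,15)"
```

```text
t 6.1 r 0.0599 cw deg from start (mod 360) 205.9 z 0.1766 F [-11.4  -6.2   4.8] w 0.0232 rv [ 0.009 -0.018 -0.003] q [ 0.02  0.38 -0.05  0.01 -1.16 -0.7 ]
[0.0082, -0.0133, 0.0014, 0.0088, -0.018, -0.0031, 0.0044, -0.015, 0.0, 0.0, 0.0, 0.0, 0.0004, -0.0157, 0.0, 0.0, 0.0, 0.0, -0.0037, -0.0152, 0.0, 0.0, 0.0, 0.0, -0.0075, -0.0138, 0.0, 0.0, 0.0, 0.0, -0.0108, -0.0114, 0.0, 0.0, 0.0, 0.0, -0.0134, -0.0082, 0.0, 0.0, 0.0, 0.0, -0.015, -0.0044, 0.0, 0.0, 0.0, 0.0, -0.0157, -0.0004, 0.0, 0.0, 0.0, 0.0, -0.0152, 0.0037, 0.0, 0.0, 0.0, 0.0]
```

Call:
{"fn": "apply_moves", "kwargs": {
  "increments": [0.007,-0.0135,0.001,0.009,-0.018,-0.003,0.0045,-0.015,0,0,0,0,0.0005,-0.0155,0,0,0,0,-0.0035,-0.015,0,0,0,0,-0.0075,-0.014,0,0,0,0,-0.011,-0.0115,0,0,0,0,-0.0135,-0.008,0,0,0,0,-0.015,-0.0045,0,0,0,0]
}}

```text
t: 6.77
eef_pos: [0.6072, -0.2791, 0.1769]
ee_rot: [-3.134, -0.02, 2.464]
force: [2.2, 3.9, -1.7]
width: 0.0235
```

```bash
python3 -c "
from h import *
plan(9,15)"
```

```text
t 6.77 r 0.0587 cw deg from start (mod 360) 323.9 z 0.1769 F [ 2.2  3.9 -1.7] w 0.0235 rv [-0.007 -0.02  -0.004] q [-0.14  0.38 -0.04 -0.   -1.17 -0.53]
[-0.0154, -0.0023, 0.0011, -0.0068, -0.02, -0.0043, -0.0153, 0.0031, 0.0, 0.0, 0.0, 0.0, -0.014, 0.007, 0.0, 0.0, 0.0, 0.0, -0.0117, 0.0104, 0.0, 0.0, 0.0, 0.0, -0.0086, 0.0131, 0.0, 0.0, 0.0, 0.0, -0.005, 0.0149, 0.0, 0.0, 0.0, 0.0, -0.001, 0.0156, 0.0, 0.0, 0.0, 0.0, 0.0031, 0.0153, 0.0, 0.0, 0.0, 0.0, 0.007, 0.014, 0.0, 0.0, 0.0, 0.0]
```

Crank at about 324° into turn 1. I carry on past the start point into turn 2 (9 rows, to about 459°).

Call:
{"fn": "apply_moves", "kwargs": {
  "increments": [-0.0155,-0.002,0.001,-0.007,-0.02,-0.004,-0.0155,0.003,0,0,0,0,-0.014,0.007,0,0,0,0,-0.0115,0.0105,0,0,0,0,-0.0085,0.013,0,0,0,0,-0.005,0.015,0,0,0,0,-0.001,0.0155,0,0,0,0,0.003,0.0155,0,0,0,0,0.007,0.014,0,0,0,0]
}}

```text
t: 7.52
eef_pos: [0.5395, -0.196, 0.1769]
ee_rot: [-3.119, -0.01, 2.453]
force: [-9.6, 0.0, 5.9]
width: 0.0233
```

```bash
python3 -c "
from h import *
plan(9,15)
im=optics.grab_frame('top'); cv2.imwrite('pics/t2.png',im[100:400,300:620,::-1])"
```

```text
t 7.52 r 0.062 cw deg from start (mod 360) 89.1 z 0.1769 F [-9.6  0.   5.9] w 0.0233 rv [ 0.012 -0.022  0.007] q [ 0.    0.23 -0.26  0.01 -1.1  -0.7 ]
[0.0101, 0.0125, 0.0011, 0.0116, -0.022, 0.0073, 0.0114, 0.0107, 0.0, 0.0, 0.0, 0.0, 0.0138, 0.0074, 0.0, 0.0, 0.0, 0.0, 0.0152, 0.0036, 0.0, 0.0, 0.0, 0.0, 0.0157, -0.0005, 0.0, 0.0, 0.0, 0.0, 0.015, -0.0045, 0.0, 0.0, 0.0, 0.0, 0.0133, -0.0082, 0.0, 0.0, 0.0, 0.0, 0.0107, -0.0114, 0.0, 0.0, 0.0, 0.0, 0.0074, -0.0138, 0.0, 0.0, 0.0, 0.0]
```

View pics/t2.png

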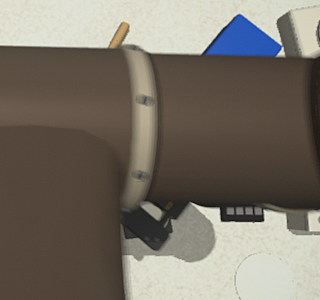

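The arm hides the crank in the top view, but the opening (23.3 mm) shows the handle is still held. Continuing turn 2 from about 449°.

Call:
{"fn": "apply_moves", "kwargs": {
  "increments": [0.01,0.0125,0.001,0.012,-0.022,0.007,0.0115,0.0105,0,0,0,0,0.014,0.0075,0,0,0,0,0.015,0.0035,0,0,0,0,0.0155,-0.0005,0,0,0,0,0.015,-0.0045,0,0,0,0,0.0135,-0.008,0,0,0,0,0.0105,-0.0115,0,0,0,0]
}}

```text
t: 8.23
eef_pos: [0.6466, -0.1898, 0.1766]
ee_rot: [-3.113, -0.011, 2.463]
force: [-14.9, -5.2, 7.4]
width: 0.0236
```

```bash
python3 -c "
from h import *
plan(9,15)"
```

```text
t 8.23 r 0.0597 cw deg from start (mod 360) 212.7 z 0.1766 F [-14.9  -5.2   7.4] w 0.0236 rv [ 0.015 -0.026 -0.003] q [ 0.01  0.39 -0.03  0.02 -1.17 -0.7 ]
[0.0068, -0.0141, 0.0014, 0.0149, -0.0262, -0.0029, 0.0026, -0.0154, 0.0, 0.0, 0.0, 0.0, -0.0015, -0.0156, 0.0, 0.0, 0.0, 0.0, -0.0055, -0.0147, 0.0, 0.0, 0.0, 0.0, -0.0091, -0.0128, 0.0, 0.0, 0.0, 0.0, -0.0121, -0.01, 0.0, 0.0, 0.0, 0.0, -0.0142, -0.0065, 0.0, 0.0, 0.0, 0.0, -0.0154, -0.0026, 0.0, 0.0, 0.0, 0.0, -0.0156, 0.0015, 0.0, 0.0, 0.0, 0.0]
```

Cumulative 573°. Eight more rows take it to about 692°.

Call:
{"fn": "apply_moves", "kwargs": {
  "increments": [0.005,-0.014,0.001,0.015,-0.026,-0.003,0.002,-0.0155,0,0,0,0,-0.0015,-0.0155,0,0,0,0,-0.0055,-0.0145,0,0,0,0,-0.009,-0.013,0,0,0,0,-0.012,-0.01,0,0,0,0,-0.014,-0.0065,0,0,0,0,-0.0155,-0.0025,0,0,0,0]
}}

```text
t: 8.9
eef_pos: [0.6021, -0.2795, 0.1772]
ee_rot: [-3.136, -0.016, 2.463]
force: [2.9, -2.1, -3.2]
width: 0.0231
```

```bash
python3 -c "
from h import *
plan(3,10); err([.5706,-.2756,.178])"
```

```text
t 8.9 r 0.0583 cw deg from start (mod 360) 328.8 z 0.1772 F [ 2.9 -2.1 -3.2] w 0.0231 rv [-0.006 -0.016 -0.003] q [-0.14  0.37 -0.05 -0.   -1.16 -0.53]
[-0.0103, -0.0019, 0.0008, -0.0057, -0.0164, -0.0031, -0.0103, 0.0016, 0.0, 0.0, 0.0, 0.0, -0.0099, 0.0034, 0.0, 0.0, 0.0, 0.0]
pos err [-0.0315  0.0039  0.0008] rot [-0.006 -0.016 -0.003] F [ 2.9 -2.1 -3.2] w 0.0231
```

Call:
{"fn": "apply_moves", "kwargs": {
  "increments": [-0.01,-0.0015,0.001,-0.006,-0.016,-0.003,-0.0105,0.0015,0,0,0,0,-0.01,0.0035,0,0,0,0,0,0,0,0,0,0,0,0,0,0,0,0]
}}

```text
t: 9.32
eef_pos: [0.5747, -0.2768, 0.1771]
ee_rot: [-3.14, 0.002, 2.46]
force: [0.7, -2.4, -1.3]
width: 0.0233
```

```bash
python3 -c "
from h import *
err([.5706,-.2756,.178])"
```

```text
pos err [-0.0041  0.0012  0.0009] rot [0.002 0.    0.   ] F [ 0.7 -2.4 -1.3] w 0.0233
```

Call:
{"fn": "apply_moves", "kwargs": {
  "increments": [-0.004,0.001,0.001,0,0,0,0,0,0,0,0,0,0,0,0,0,0,0]
}}

```text
t: 9.57
eef_pos: [0.5712, -0.2754, 0.1771]
ee_rot: [-3.138, -0.001, 2.46]
force: [-1.2, -2.9, -1.6]
width: 0.0234
```

Call:
{"fn": "apply_moves", "kwargs": {
  "increments": [0,0,0,0,0,0,0,0,-0.001,0,0,0,0,0,0,0,0,0,0,0,-0.001,0,0,0,0,0,0,0,0,0,0,0,-0.001,0,0,0,0,0,0,0,0,0,0,0,-0.001,0,0,0,0,0,0,0,0,0],
  "hand": 0
}}

```text
t: 10.32
eef_pos: [0.5751, -0.2747, 0.1752]
ee_rot: [3.141, 0.005, 2.462]
force: [0.5, -0.1, -0.8]
width: 0.0777
```

Call:
{"fn": "apply_moves", "kwargs": {
  "increments": [-0.003,0,0.005,0,0,0,0,0,0.025,0,0,0,0,0,0.03,0,0,0,0,0,0.03,0,0,0,0,0,0.03,0,0,0,0,0.03,0.02,0,0,0,0,0.035,0,0,0,0,0,0.035,0,0,0,0,0,0.035,0,0,0,0,0,0.035,0,0,0,0,0,0.035,0,0,0,0,0,0,0,0,0,0,0,0,0,0,0,0]
}}

```text
t: 11.4
eef_pos: [0.5655, -0.063, 0.3266]
ee_rot: [3.139, 0.005, 2.457]
force: [0.5, -0.6, 0.8]
width: 0.0877
```

Run:
```python
from h import *
Z={"yellow_handle":.182,"blue_handle":.182}
ims=[]
for c in("scene","top"):
    im=optics.grab_frame(c); ims.append(im)
    for n in Z:
        for r in finder.landmark_of(c,n)[:2]: print(c,n,np.round(r["point"]),round(r["conf"],2),np.round(atz(c,r["point"],Z[n]),3))
cv2.imwrite("pics/end.png",cv2.resize(np.hstack(ims),(800,300))[:,:,::-1])
```

```text
scene yellow_handle [144. 332.] 0.92 [ 0.574 -0.274  0.182]
scene blue_handle [394. 197.] 0.66 [0.583 0.17  0.182]
```

View pics/end.png

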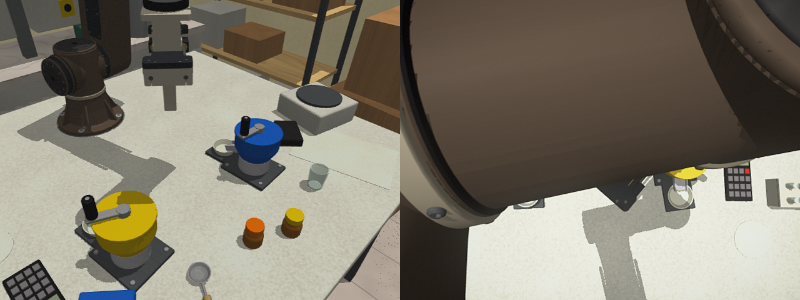

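The scene camera shows the yellow handle at (144,332), against (141,331) at the start, so it is about 3 mm off. Blue reads the same within network noise, and the gripper is well clear. I hand in the job.

```bash
python3 -c "
from station import arm
print(arm.job_done())"
```

```text
the job is handed in; nothing more can be done
None
```

I turned the yellow crank two full turns clockwise, released the handle, lifted clear and handed the job in at about 11.5 s. No verdict was reported.

- **Count:** I counted the turns from the measured gripper position. It passed 85°, 206°, 324°, 449°, 573° and 689°, and finished at 720°. The finger opening stayed at 23–24 mm throughout, so the handle never slipped out.
- **Yellow handle:** The scene camera put it about 4 mm from its starting position at the end, with the limit at 20 mm.
- **Blue handle:** The estimate shifted by about 5 mm, which is within the network's scatter. The arm never went near it.
- **Forces:** At the ends of the moves the wrist force read about 18 N at most; I did not log it in between.
- **Check that failed:** The top camera was blocked by the arm both mid-turn and at the end. The final position therefore rests on the scene camera and the arm's own readings.

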